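# Put the slicer's grating insert away in its rack

## Task

Put the orange grating insert of the vegetable slicer away. Slide it out of the slicer's bed through the open end until about a third of its length sticks out (no further than it stays lying level on the bed), take it by its sides and lean it on the sloping steel rest, lying flat on the slope with its end against the lip, and let go; then take it again by its top edge and stand it upright on end on the blue pad in the free slot of the rack, between the wire hoops, and let go. Do not let it fall onto the worktop, and leave the honey jar, spice jar, small clear tub and brown bowl where they are.

Things in the scene. Friction and masses are not known exactly. Their poses are not given: they have to be found in the camera images.
- insert: Orange grating insert, a flat plate 150 (its x) x 64 (y) x 6 mm (z, up at the start), grey rough grating face up, smooth underside, 0.12 kg. Origin at its middle. It starts in the slicer's bed, x along the slicer's x, sunk between the rails so that it cannot be gripped; a closed fingertip pressed on it with 5 to 15 N drags it towards the slicer's -x.
- slicer: White vegetable slicer, fixed. Origin on the worktop under the middle of its bed; z up. The level bed is 200 mm long (x -100 to +100 mm), its floor 58 mm above the worktop. Side rails: inner faces at y = +-34 mm, outer +-46 mm, top at 65 mm (1 mm above the insert's face). Closed at +x (stop at x = +58 mm), open at -x, where it ends at x = -100 mm with free room beyond, down to the worktop.
- bed_end (a point): Middle of the open end of the slicer's bed, on the bed floor 58 mm above the worktop; axes as the slicer's.
- rest: Sloping steel rest, fixed. Origin on the worktop; z up. A 44 mm wide, 100 mm long board rises at 45 degrees towards its own +x from a lip at its foot; its foot plate is 60 mm wide (y). The lip stands 14 mm square to the slope. The board ends 70 mm above the inner corner, so the upper 50 mm of the insert stand free of it, and the insert overhangs it by 10 mm on either side.
- rest_corner (a point): Inner corner between the slope and the lip of the rest, mid-width, 12 mm above the worktop; axes as the rest's (level). The insert's end goes here: lying on the slope, its middle is 75 mm up the slope and 3 mm off it, i.e. 51 mm along +x and 55 mm above this point.
- rack: Wooden tray with wire hoops, fixed, 100 (x) x 150 (y) x 8 mm high. Three slots at y = -45, 0 and +45 mm, each between two wire hoops 72 mm high and 57 mm wide (along x), with 14 mm clear between them; an insert in a slot stands with its faces towards +-y.
- pad: Blue pad 80 (x) x 12 (y) x 3 mm on the floor of the free slot, fixed; origin under its middle, on the tray's top, 8 mm above the worktop; axes as the rack's. Which slot it is varies. The insert standing on it reaches 161 mm above the worktop, its middle 86 mm.
- spare_a: Green insert standing in another slot, fixed, 64 (x) x 6 (y) x 110 mm high; origin under its middle, 8 mm above the worktop.
- spare_b: Yellow insert standing in another slot, fixed, 64 (x) x 6 (y) x 110 mm high; origin under its middle, 8 mm above the worktop.
- honey_jar: Honey jar with black lid, loose, 63 mm wide, 94 mm high; origin under its middle.
- spice_a: Spice jar with black cap, loose, 41 mm wide, 105 mm high; origin under its middle.
- dip_pot: Small clear plastic tub, loose, 64 x 86 x 26 mm; origin under its middle.
- resin_bowl: Brown bowl, loose, 122 x 140 x 58 mm; origin under its middle.
Mind the look-alikes: they are no part of the job. What is shaped like the rest but yellow is not meant.

How it is judged:
On the way, in this order (a step that is already met when the one before it is completed fails the run):
1. the insert lies level on the slicer's bed with its end at least 30 mm out of the open end (x of insert in the frame of bed_end between -0.01 and 0.045 m and z of insert in the frame of bed_end between -0.003 and 0.009 m and angle between insert's own z axis and vertical below 0.12 rad), for 0.2 s.
2. the insert leans on the sloping rest, flat on the slope (within 10 degrees), its end within about 15 mm of the lip, let go (x of insert in the frame of rest_corner between 0.035 and 0.067 m and z of insert in the frame of rest_corner between 0.04 and 0.07 m and angle between insert's own z axis and vertical between 0.61 and 0.96 rad and contact force between insert and rest above 0.2 N and contact force between the fingers and insert below 0.1 N and linear speed of insert below 0.03 m/s), for 0.2 s.
At the end, for the whole second after the job is handed in: The insert stands on end on the blue pad in the free slot, upright within 11 degrees, its middle within 20 mm of the pad's middle seen from above, its faces square to the slot within 15 degrees, released and at rest (horizontal distance between insert and pad below 0.02 m and y of insert in the frame of pad between -0.012 and 0.012 m and angle between the x axis of insert and the z axis of pad, either way round below 0.2 rad and angle between the z axis of insert and the y axis of pad, either way round below 0.26 rad and height (world z) of insert between 0.08 and 0.091 m and contact force between insert and pad above 0.2 N and linear speed of insert below 0.03 m/s); the robot touches nothing.
It fails at once if the insert falls onto the worktop (height (world z) of insert below 0.03 m).
It fails at once if a loose bystander is moved more than 30 mm (distance of any of honey_jar, spice_a, dip_pot, resin_bowl from where it was at the start of the episode above 0.03 m).
It also fails if it takes over 72 s, if anything falls off the work surface, if the arm or the gripper's body presses on something with over 40 N, if the wrist force passes 120 N, or if a joint passes its speed limit or range.

## Robot

A 7-joint arm with a two-finger parallel gripper is mounted at the origin on a cart in front of the work surface, level with it; the furniture and walls round the work are solid. World frame = base frame: x ahead of the robot, y to its left, z up, the work surface at z = 0. Lengths are in m, angles in rad, forces in N, time in s.
With the tool pointing down it reaches from about 0.425 to 0.925 m from the base axis. Payload 6.8 kg.
Tool frame: the origin (TCP) lies between the finger pads; the fingertips stand 14 mm ahead of it and the grasp point (between the pads) lies 5 mm behind it; z points along the fingers, y is the line along which they close (so a half turn about z gives the same grasp; the last joint's range is limited). The gripper opens to 85 mm and grips with 20 to 120 N. Pads are 22 mm wide; open, the fingers measure 114 mm over their backs; the gripper's body (76 mm by 85 mm) begins 54 mm behind the grasp point. The pads swing forward as they close: fully open they stand 13 mm farther back than shut.
Start: joints at [-1.323, 0.477, 0.022, 1.555, -0.011, 1.109, -0.083], TCP at [0.235, 0.633, 0.245] pointing down, gripper open.
Joint ranges: [-2.96, 2.96], [-0.34, 2.1], [-1.41, 1.46], [0.24, 2.44], [-1.37, 4.51], [0.17, 1.92], [-2.96, 2.96]. Speed limits (rad/s): [2.39, 2.39, 3.14, 3.14, 3.14, 3.14, 3.14].

## Interface

Orientations are given as a rotation vector (axis times angle).
In Python, from bench import r, eyes, ticket gives the robot as it stands. The module is installed in compiled form; this text tells all that it offers.
- The arm moves only by the tool arm_command, never from a script. Its argument "plan" is text: rows parted by semicolons, each of 4 numbers parted by spaces: the shift along the tool's x, y, z in m, then the turn about the tool's z in degrees. In form: tx ty tz yaw; .... A call has 1 to 20 rows; each row shifts and turns the commanded pose from where the row before left it, along the tool's axes as they then stand; what a row does not reach is not made up. A row lasts 1/8 s, in which the tool goes at most 62.5 mm and 10.7 degrees, less where a joint would pass 70% of its speed; a pose out of reach is approached as far as the arm can. A call is refused whole if a number of a shift passes 0.0625 or a number of a turn 10.7, either way. A call with a gripper value outside its range is refused whole. "hand" is the closure, from -1 (fully open) to 1 (shut), set as the call begins (left out, the last holds). The fingers move at their own pace and stop on an object; "grip_force" is the grip in N (left out, the last holds). Time passes only in rows, so rows that do not move let the fingers close. It gives the time, the measured TCP pose, the force, the opening and the grip force at its end, in the units of the state.
- r.get_obs(): the state, without advancing time (a new reading comes with each control period).
- eyes.grab_frame(name): name is "scene" or "top" or "wrist"; returns (picture, depth): 384x512x3 uint8, red, green, blue; 384x512 float32, m along the optical axis (not along the pixel's ray), 0 where there is no reading.
- eyes.calibration(name): a dict with "fov_y" (degrees; the focal length in pixels is half the picture's height over the tangent of half this angle, whatever the lens; pixels are square), "cx", "cy" (the principal point, pixels), "origin" and "attitude" of the camera in the world; the wrist camera has in their place "tool_from_camera" (4x4, takes a point from camera to tool coordinates, whose origin is the TCP and whose axes are the flange's). Camera axes: x right, y up, looking along -z (the intrinsics and any distortion apply to the point x, -y, -z); pixel columns grow to the right and rows downward; lengths in m; the calibration is good to about 2 mm. The wrist camera is an equidistant fisheye: a pixel r from the principal point sees the ray r / f radians off the axis. A picture is of the moment at which its call begins: read the wrist's pose just before it. calibration takes no time and is no camera call.
- ticket.hand_in(): hands the job in; it is judged then, once.
The state is a dict: "clock": time; "joints": joint angles; "qvel": joint speeds; "tau": joint torques, N m; "tcp_pos": TCP position; "orientation": TCP orientation; "contact_force": force on the tool from outside, world axes, zero at the start; "moment": the same for the moment, N m; "grip_width": finger opening in m; "gripper_force": force on a finger pad.
Only numpy, scipy, OpenCV 4.12 (cv2) and the standard library are available. Lean on these libraries where they do the work, as an engineer would, in place of code of your own. Each camera call takes 0.05 s, during which the arm holds its last target. There are 200 camera calls.

## Working session

There is one attempt and no reset: what is moved stays moved. The work goes in short steps, Python scripts to look and compute and a tool call to move; the robot and the scene stay as the last step left them, time stands still between calls to the robot, and variables do not carry over. Pictures are saved under pics/ and viewed, at most 10 in all, crops included, and the job is handed in when it is done.

Besides the shell and the picture viewer there is one more tool, called after "Request:" in YAML: its name, and indented under it one key for each argument. arm_command: Moves the arm, as the interface text tells. Its arguments: {"type":"object","properties":{"plan":{"type":"string"},"hand":{"type":"number"},"grip_force":{"type":"number"}},"required":["plan"]}

```bash
mkdir -p pics; cat > h.py <<'E'
import numpy as np, cv2
from bench import r, eyes, ticket
from scipy.spatial.transform import Rotation as R
def cloud(name):
    o=r.get_obs(); im,d=eyes.grab_frame(name); c=eyes.calibration(name)
    h,w=d.shape; f=h/2/np.tan(np.radians(c['fov_y'])/2)
    u,v=np.meshgrid(np.arange(w),np.arange(h)); x=(u-c['cx'])/f; y=(v-c['cy'])/f
    if name=='wrist':
        rr=np.hypot(x,y)+1e-9; k=np.tan(np.minimum(rr,1.5))/rr; x=x*k;y=y*k
        T=np.array(c['tool_from_camera']); P=np.stack([x*d,-y*d,-d],-1)@T[:3,:3].T+T[:3,3]
        P=P@R.from_rotvec(o['orientation']).as_matrix().T+o['tcp_pos']
    else:
        A=np.array(c['attitude']); A=A if A.shape==(3,3) else R.from_rotvec(A).as_matrix()
        P=np.stack([x*d,-y*d,-d],-1)@A.T+np.array(c['origin'])
    P[d==0]=np.nan
    return im,P
def save(n,im): cv2.imwrite('pics/'+n+'.png',im[...,::-1])
E
python3 - <<'E'
from h import *
for n in('scene','top'):
    print(n,eyes.calibration(n)); im,P=cloud(n); np.savez(n,im=im,P=P); save(n,im)
print(eyes.calibration('wrist')); print(r.get_obs())
a=np.load('scene.npz')['im'];b=np.load('top.npz')['im']
E
```

```text
scene {'fov_y': 45.500390261498765, 'cx': 251.3181068416881, 'cy': 191.17694435839277, 'origin': array([-0.01321795, -0.35245411,  0.86587923]), 'attitude': array([ 0.68906561, -0.38799373, -0.92891278])}
top {'fov_y': 49.5675837105063, 'cx': 257.87049715200624, 'cy': 190.72714796290057, 'origin': array([0.51305653, 0.06439959, 1.07519304]), 'attitude': array([ 0.09125927, -0.08717182, -1.55263552])}
{'fov_y': 65.70646984690485, 'cx': 255.81145486815424, 'cy': 191.5986441573468, 'tool_from_camera': array([[-8.09647000e-04,  9.61889056e-01,  2.73438821e-01,
         6.84227367e-02],
       [ 9.99998947e-01,  1.10800702e-03, -9.36712927e-04,
        -7.88787628e-06],
       [-1.20398605e-03,  2.73437775e-01, -9.61888941e-01,
        -1.27988956e-01],
       [ 0.00000000e+00,  0.00000000e+00,  0.00000000e+00,
         1.00000000e+00]])}
{'clock': 0.1, 'joints': array([-1.32309959,  0.47774642,  0.02233126,  1.55630717, -0.01152101,
        1.10933954, -0.08308892]), 'qvel': array([ 0.00017894, -0.0024976 , -0.00161002, -0.00615988, -0.00118113,
        0.00044163,  0.00127923]), 'tau': array([ 4.08251683e-03, -5.97764289e+01,  1.61331754e+00, -2.81956297e+01,
        1.27373741e-02,  5.10539277e-03,  4.66857409e-05]), 'tcp_pos': array([0.23494831, 0.6322544 , 0.24442245]), 'orientation': array([-5.55855649e-01, -3.09182372e+00,  2.60893522e-03]), 'contact_force': array([ 0.18870889, -0.21875772, -0.89483122]), 'moment': array([ 0.02861991, -0.01873436, -0.02945911]), 'gripper_force': 0.0, 'grip_width': 0.08508560894674164}
```

View pics/scene.png

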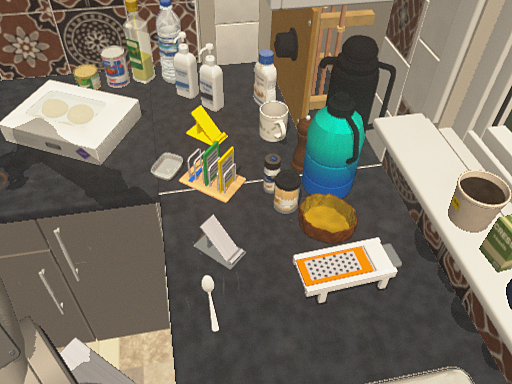

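View pics/top.png

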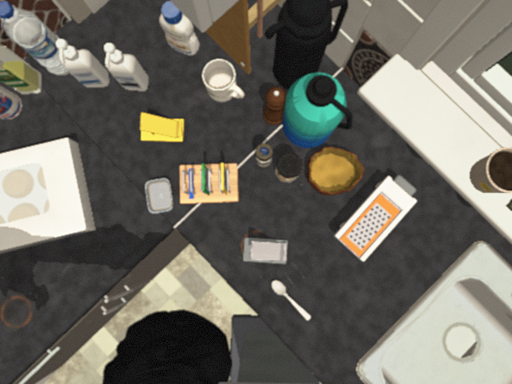

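Scene view: the insert is in the white slicer at (335,265), the grey steel rest is at (220,242), and its yellow look-alike is at (205,128). The rack is at (213,180). In the top view the free slot is the left one at (188,180), with green at (205,178) and yellow at (223,178). Other orange or yellow things are the bowl (330,218), the yellow rest and the yellow spare. The choice is the insert in the slicer.

```bash
python3 - <<'E'
from h import *
C=[]
for n in('scene','top'):
    D=np.load(n+'.npz'); im,P=D['im'],D['P']; hsv=cv2.cvtColor(im,cv2.COLOR_RGB2HSV)
    H,S,V=[hsv[...,i].astype(int) for i in range(3)]
    z=P[...,2]
    def rep(t,m):
        q=P[m&np.isfinite(z)]
        if len(q)<5: print(n,t,len(q));return
        (c,s,a)=cv2.minAreaRect(q[:,:2].astype(np.float32))
        print(n,t,len(q),'med',np.median(q,0).round(3),'rect',np.round(c,3),np.round(s,3),round(a,1),'z',np.percentile(q[:,2],[2,50,98]).round(3))
    x0,y0,x1,y1=dict(scene=(285,230,405,305),top=(330,170,425,265))[n]
    box=np.zeros(z.shape,bool);box[y0:y1,x0:x1]=1
    rep('orange',box&(H>5)&(H<18)&(S>170)&(V>150))
    rep('white',box&(S<50)&(V>150)&(z>.05)&(z<.075))
    x0,y0,x1,y1=dict(scene=(190,210,250,272),top=(236,230,295,268))[n]
    box[:]=0;box[y0:y1,x0:x1]=1
    rep('rest',box&(z>.006)&(z<.12)); rep('restfoot',box&(z>.003)&(z<.012)); rep('board',box&(z>.03)&(z<.12)); rep('boardtop',box&(z>.07)&(z<.12))
    m=box&(z>.03)&(z<.075); q=P[m]; c=q.mean(0); u,s,vt=np.linalg.svd(q-c,full_matrices=False); print('plane n',vt[2].round(3),c.round(3),s.round(3))
    x0,y0,x1,y1=dict(scene=(175,135,250,202),top=(172,155,245,208))[n]
    box[:]=0;box[y0:y1,x0:x1]=1
    rep('tray',box&(abs(z-.008)<.006)&(H>8)&(H<22)&(S>70))
    rep('blue',box&(H>95)&(H<130)&(S>100)); rep('green',box&(H>45)&(H<85)&(S>110)); rep('yellow',box&(H>22)&(H<32)&(S>150)&(z>.03))
    x,y,w,h=dict(scene=(165,130,100,150),top=(165,150,140,125))[n]
    C.append(cv2.resize(im[y:y+h,x:x+w],(400,600 if n=='scene' else 357),interpolation=cv2.INTER_CUBIC))
C[1]=np.pad(C[1],((0,243),(0,0),(0,0))); save('crop1',np.hstack(C))
E
```

```text
scene orange 386 med [ 0.55  -0.205  0.064] rect [ 0.579 -0.17 ] [0.156 0.152] 50.2 z [0.06  0.064 0.067]
scene white 2619 med [ 0.567 -0.228  0.064] rect [ 0.573 -0.226] [0.094 0.219] 48.2 z [0.052 0.064 0.068]
scene rest 1164 med [0.476 0.045 0.032] rect [0.481 0.047] [0.11  0.059] 88.2 z [0.006 0.032 0.082]
scene restfoot 550 med [0.466 0.057 0.006] rect [0.506 0.067] [0.18  0.144] 34.1 z [0.003 0.006 0.01 ]
scene board 608 med [0.481 0.056 0.057] rect [0.483 0.055] [0.058 0.046] 85.7 z [0.031 0.057 0.083]
scene boardtop 153 med [0.483 0.075 0.077] rect [0.484 0.074] [0.018 0.044] 85.4 z [0.07  0.077 0.084]
plane n [ 0.081  0.697 -0.712] [0.481 0.051 0.052] [0.41  0.3   0.088]
scene tray 729 med [0.635 0.175 0.008] rect [0.697 0.225] [0.26  0.176] 30.3 z [0.003 0.008 0.012]
scene blue 50 med [0.641 0.242 0.012] rect [0.64 0.24] [0.055 0.017] 9.4 z [0.009 0.012 0.015]
scene green 193 med [0.634 0.195 0.1  ] rect [0.699 0.231] [0.173 0.038] 36.4 z [0.003 0.1   0.121]
scene yellow 174 med [0.642 0.15  0.109] rect [0.653 0.171] [0.067 0.047] 4.1 z [0.037 0.109 0.12 ]
top orange 385 me
[... 344 characters left out ...]
47] [0.149 0.091] 89.2 z [0.003 0.005 0.01 ]
top board 431 med [0.485 0.058 0.058] rect [0.484 0.056] [0.059 0.043] 87.0 z [0.03  0.058 0.082]
top boardtop 125 med [0.485 0.077 0.078] rect [0.485 0.077] [0.017 0.043] 87.0 z [0.071 0.078 0.085]
plane n [ 0.042  0.7   -0.713] [0.484 0.052 0.053] [0.356 0.237 0.024]
top tray 1267 med [0.653 0.188 0.008] rect [0.654 0.197] [0.105 0.154] 2.1 z [0.003 0.008 0.012]
top blue 21 med [0.623 0.24  0.011] rect [0.649 0.246] [0.073 0.008] 9.5 z [0.007 0.011 0.015]
top green 73 med [0.652 0.196 0.115] rect [0.664 0.198] [0.082 0.009] 10.7 z [0.033 0.115 0.121]
top yellow 55 med [0.658 0.152 0.116] rect [0.656 0.152] [0.062 0.004] 3.2 z [0.061 0.116 0.121]
```

View pics/crop1.png

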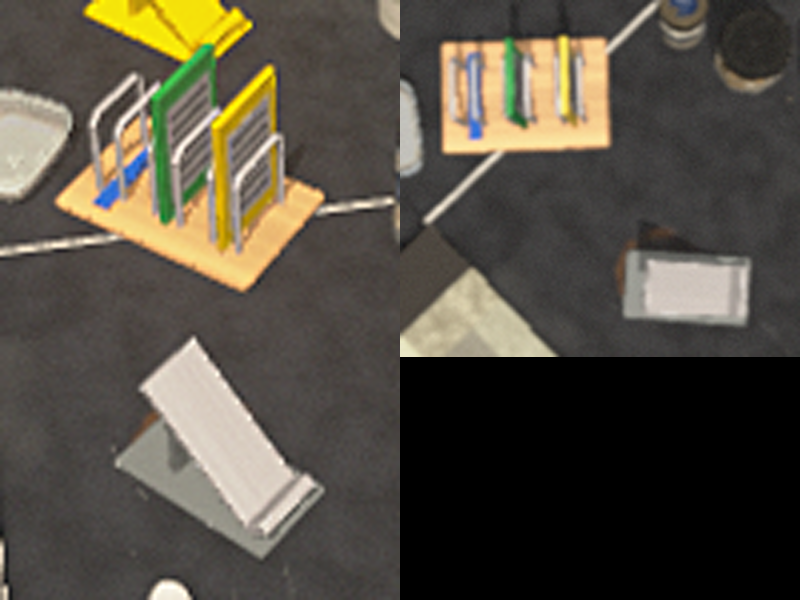

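The crop confirms it: the grey rest rises towards world +y, with its lip near y≈0.01. The blue pad is in the leftmost slot (crop pixel 125,185), beside green in the middle and yellow on the right. Next I'll go above the slicer.

```bash
cat >> h.py <<'E'
def go(target,yaw=None):
    "tool-frame shift to target, tool yaw (deg) to bring tool x to world heading yaw"
    o=r.get_obs(); M=R.from_rotvec(o['orientation']).as_matrix(); p=o['tcp_pos']
    s=M.T@(np.array(target)-p); hd=np.degrees(np.arctan2(M[1,0],M[0,0]))
    print('t',round(o['clock'],2),'tcp',p.round(4),'head',round(hd,2),'shift',s.round(4),'tilt',M[:,2].round(3), 'F',o['contact_force'].round(1),'w',round(o['grip_width'],4),'q',o['joints'].round(2))
    if yaw is not None: print('turn',round((hd-yaw+180)%360-180,2))
E
python3 -c "
from h import *
go([.573,-.224,.2],-41.7)"
```

```text
t 0.1 tcp [0.2349 0.6323 0.2444] head 159.62 shift [-0.6151 -0.6848  0.0456] tilt [-0.    -0.002 -1.   ] F [ 0.2 -0.2 -0.9] w 0.0851 q [-1.32  0.48  0.02  1.56 -0.01  1.11 -0.08]
turn -158.68
```

Request:
arm_command:
  plan: "-0.0342 -0.038 0.001 10.6;-0.0272 -0.0434 0.001 0;-0.0272 -0.0434 0.001 0;-0.0272 -0.0434 0.001 0;-0.0272 -0.0434 0.001 0;-0.0272 -0.0434 0.001 0;-0.0272 -0.0434 0.001 0;-0.0272 -0.0434 0.001 0;-0.0272 -0.0434 0.001 0;-0.0272 -0.0434 0.001 0;-0.0272 -0.0434 0.001 0;-0.0272 -0.0434 0.001 0;-0.0272 -0.0434 0.001 0;-0.0272 -0.0434 0.001 0;-0.0272 -0.0434 0.001 0;-0.0272 -0.0434 0.001 0;0 0 0 10.6;0 0 0 10.6;0 0 0 10.6;0 0 0 10.6"
  hand: 1

```text
clock: 2.6
tcp_pos: [0.2685, -0.1796, 0.2292]
orientation: [-1.885, -2.513, 0.0]
contact_force: [0.6, 0.3, -0.2]
grip_width: -0.0001
gripper_force: 0.0
```

```bash
python3 -c "
from h import *
go([.573,-.224,.2],-41.7)"
```

```text
t 2.6 tcp [ 0.2685 -0.1796  0.2292] head 106.25 shift [-0.1279  0.2799  0.029 ] tilt [-0.  0. -1.] F [ 0.6  0.3 -0.2] w -0.0001 q [-0.29 -0.21  0.61  2.36  0.15  0.96  0.51]
turn 147.95
```

Request:
arm_command:
  plan: "-0.016 0.035 0 0;-0.016 0.035 0 0;-0.016 0.035 0 0;-0.016 0.035 0 0;-0.016 0.035 0 0;-0.016 0.035 0 0;-0.016 0.035 0 0;-0.016 0.035 0 10.57;0 0 0 10.57;0 0 0 10.57;0 0 0 10.57;0 0 0 10.57;0 0 0 10.57;0 0 0 10.57;0 0 0 10.57;0 0 0 10.57;0 0 0 10.57;0 0 0 10.57;0 0 0 10.57;0 0 0 10.57"

```text
clock: 5.1
tcp_pos: [0.5736, -0.2218, 0.2289]
orientation: [-3.026, 0.843, 0.001]
contact_force: [-0.2, 0.7, 0.1]
grip_width: 0.0002
gripper_force: 0.0
```

```bash
python3 - <<'E'
from h import *
go([.573,-.224,.1],-41.7)
im,P=cloud('wrist'); np.savez('w1',im=im,P=P)
save('w1',im)
E
```

```text
t 5.1 tcp [ 0.5736 -0.2218  0.2289] head -31.12 shift [0.0007 0.0022 0.1289] tilt [-0.001  0.    -1.   ] F [-0.2  0.7  0.1] w 0.0002 q [-0.53  0.74  1.26  1.77 -0.75  1.21 -1.16]
turn 10.58
```

View pics/w1.png

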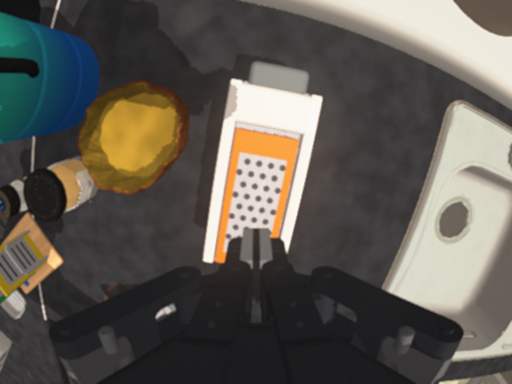

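The wrist view shows the insert in the slicer at (258,195), with the closed fingertips at (257,240). The bowl (135,135) and the jars on the left are clear.

```bash
python3 - <<'E'
from h import *
D=np.load('w1.npz'); im,P=D['im'],D['P']; hsv=cv2.cvtColor(im,cv2.COLOR_RGB2HSV)
H,S,V=[hsv[...,i].astype(int) for i in range(3)]
m=(H>5)&(H<18)&(S>170)&(V>150)&(abs(P[...,2]-.063)<.008); m[:,:205]=0
q=P[m]; print(len(q),np.median(q,0).round(4),cv2.minAreaRect(q[:,:2].astype(np.float32)))
ax=np.array([np.cos(np.radians(-41.7)),np.sin(np.radians(-41.7))]); no=np.array([-ax[1],ax[0]])
b=q[:,:2]-[.551,-.204]
print('long',np.percentile(b@ax,[0.5,99.5]),'lat',np.percentile(b@no,[.5,99.5]))
w=(S<50)&(V>150)&(abs(P[...,2]-.065)<.007); w[:,:200]=0;w[:,330:]=0
q=P[w]; print(cv2.minAreaRect(q[:,:2].astype(np.float32)),np.median(q[:,2]))
E
```

```text
2418 [ 0.5874 -0.235   0.0634] ((0.551403284072876, -0.20497676730155945), (0.062386803328990936, 0.14910468459129333), 48.343284606933594)
long [-0.07114035  0.07519633] lat [-0.03132607  0.03060473]
((0.5750073194503784, -0.22694268822669983), (0.09246866405010223, 0.21830718219280243), 48.162574768066406) 0.06398341534656804
```

Request:
arm_command:
  plan: "0 0 0.0 10.58;0 0 0.03 0;0 0 0.03 0;0 0 0.03 0;0 0 0.03 0;0 0 0.015 0;0 0 0 0"

```text
clock: 6.02
tcp_pos: [0.5733, -0.2219, 0.0937]
orientation: [-2.94, 1.108, 0.003]
contact_force: [-0.6, -0.3, 0.4]
grip_width: 0.0
gripper_force: 0.0
```

```bash
python3 -c "
from h import *
go([.573,-.224,.1],-41.7)"
```

```text
t 6.03 tcp [ 0.5733 -0.2219  0.0937] head -41.31 shift [ 0.0011  0.0017 -0.0063] tilt [-0.002  0.001 -1.   ] F [-0.6 -0.3  0.4] w 0.0 q [-0.45  0.9   1.12  1.87 -0.96  1.04 -1.21]
turn 0.39
```

Request:
arm_command:
  plan: "0 0.002 0.007 0.4;0 0 0.005 0;0 0 0.003 0;0 0 0.001 0;0 0 0 0"

```text
clock: 6.65
tcp_pos: [0.5724, -0.2237, 0.0784]
orientation: [-2.935, 1.12, -0.0]
contact_force: [0.5, 0.1, 0.0]
grip_width: 0.0003
gripper_force: 0.0
```

Request:
arm_command:
  plan: "0 0 0.001 0;0 0 0.001 0;0 0 0 0"

```text
clock: 7.02
tcp_pos: [0.5731, -0.2244, 0.0782]
orientation: [-2.935, 1.12, -0.004]
contact_force: [-1.7, 1.9, 11.2]
grip_width: 0.0003
gripper_force: 5.8
```

Request:
arm_command:
  plan: "-0.003 0 0 0;-0.005 0 0 0;-0.006 0 0 0;-0.006 0 0 0"

```text
clock: 7.52
tcp_pos: [0.559, -0.2118, 0.0782]
orientation: [2.934, -1.12, 0.007]
contact_force: [0.9, -1.6, 7.4]
grip_width: -0.0001
gripper_force: 3.9
```

Request:
arm_command:
  plan: "-0.006 0 0.0003 0;-0.006 0 0 0;-0.006 0 0 0;-0.006 0 0 0;-0.006 0 0 0;-0.005 0 0 0;-0.003 0 0 0;0 0 0 0;0 0 0 0"

```text
clock: 8.65
tcp_pos: [0.5309, -0.1865, 0.0781]
orientation: [2.934, -1.121, 0.008]
contact_force: [-0.1, 0.1, 12.4]
grip_width: -0.0001
gripper_force: 6.0
```

```bash
cat >> h.py <<'E'
def orange(n,lo=.04,hi=.2,c0=0,c1=512):
    im,P=cloud(n); hsv=cv2.cvtColor(im,cv2.COLOR_RGB2HSV); H,S,V=[hsv[...,i].astype(int) for i in range(3)]
    m=(H>5)&(H<18)&(S>170)&(V>120)&(P[...,2]>lo)&(P[...,2]<hi); m[:,:c0]=0;m[:,c1:]=0
    return im,P,P[m]
E
python3 - <<'E'
from h import *
go([.573,-.224,.1],-41.7)
im,P,q=orange('top',.05,.075,320)
np.savez('t2',im=im,P=P)
print(len(q),cv2.minAreaRect(q[:,:2].astype(np.float32)))
ax=np.array([np.cos(np.radians(-41.7)),np.sin(np.radians(-41.7))])
b=(q[:,:2]-[.489,-.149])@ax; print('rel bed_end',np.percentile(b,[.5,99.5]))
E
```

```text
t 8.65 tcp [ 0.5309 -0.1865  0.0781] head -41.8 shift [ 0.0564 -0.0001 -0.0216] tilt [ 0.004 -0.002 -1.   ] F [-0.1  0.1 12.4] w -0.0001 q [-0.54  0.86  1.13  2.01 -0.99  0.96 -1.18]
turn -0.1
46 ((0.5484678745269775, -0.1657739281654358), (0.012039088644087315, 0.08809244632720947), 43.821895599365234)
rel bed_end [0.01227342 0.0991189 ]
```

Request:
arm_command:
  plan: "0 0 -0.02 0;0 0 -0.04 0;-0.03 0 -0.01 0;-0.03 0 0 0;-0.021 0 0 0;0 0 0 0;0 0 0 0"
  hand: -1

```text
clock: 9.57
tcp_pos: [0.4695, -0.1314, 0.1466]
orientation: [-2.935, 1.12, -0.002]
contact_force: [1.0, 0.9, -0.2]
grip_width: 0.0854
gripper_force: 0.0
```

```bash
python3 - <<'E'
from h import *
go([.470,-.132,.062],-41.7)
im,P,q=orange('wrist',.05,.075,150,380)
np.savez('w3',im=im,P=P); save('w3',im)
ax=np.array([np.cos(np.radians(-41.7)),np.sin(np.radians(-41.7))]); no=np.array([-ax[1],ax[0]])
print(len(q),cv2.minAreaRect(q[:,:2].astype(np.float32)),np.median(q[:,2]))
b=(q[:,:2]-[.489,-.149]); print('rel bed_end',np.percentile(b@ax,[.5,99.5]),np.percentile(b@no,[.5,99.5]))
im,P,q=orange('top',.05,.075,320)
b=(q[:,:2]-[.489,-.149]); print('top rel bed_end',np.percentile(b@ax,[.5,99.5]),np.percentile(b@no,[.5,99.5]))
E
```

```text
t 9.57 tcp [ 0.4695 -0.1314  0.1466] head -41.76 shift [0.0007 0.0001 0.0846] tilt [ 0.001 -0.    -1.   ] F [ 1.   0.9 -0.2] w 0.0854 q [-0.79  0.72  1.33  2.14 -0.87  1.   -1.27]
turn -0.06
1624 ((0.5091271996498108, -0.16782937943935394), (0.06401056051254272, 0.14907768368721008), 48.19441604614258) 0.06336432343445215
rel bed_end [-0.04661472  0.1018879 ] [-0.03242011  0.03123319]
top rel bed_end [-0.04784813  0.09912731] [-0.02911871  0.0324329 ]
```

View pics/w3.png

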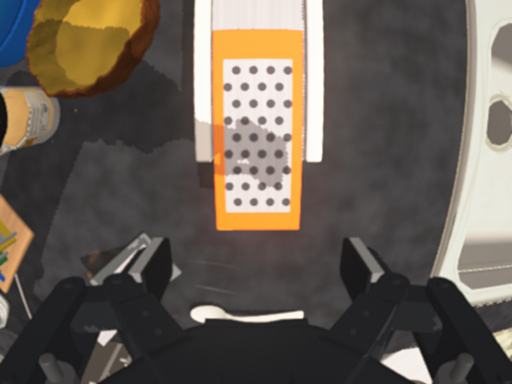

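The insert sticks out of the open end, its end at row 228, and lies level. The open fingers straddle it, with tips at (165,245) and (350,245). The white spoon below is not part of the job.

```bash
python3 - <<'E'
from h import *
go([.4718,-.1345,.062],-41.7)
P=np.load('w3.npz')['P']
M=R.from_rotvec(r.get_obs()['orientation']).as_matrix(); T=(P-r.get_obs()['tcp_pos'])@M
for c in((160,245),(152,262),(355,245),(365,262),(142,275)): 
    k=T[c[1]-3:c[1]+4,c[0]-3:c[0]+4].reshape(-1,3); print(c,np.nanmedian(k,0).round(4))
k=T[230:300,120:180].reshape(-1,3); k=k[(abs(k[:,0])<.03)&(k[:,2]>-.05)&(k[:,2]<.03)]; print(np.percentile(k,[2,50,98],0).round(4))
E
```

```text
t 9.68 tcp [ 0.4694 -0.1318  0.1465] head -41.79 shift [0.0035 0.0005 0.0845] tilt [ 0.001 -0.001 -1.   ] F [-0.1  0.7  0.4] w 0.0851 q [-0.78  0.72  1.33  2.14 -0.87  1.   -1.27]
turn -0.09
(160, 245) [ 0.0115 -0.044  -0.0108]
(152, 262) [ 0.0108 -0.0435 -0.0252]
(355, 245) [ 0.0116  0.0442 -0.0118]
(365, 262) [ 0.0115  0.0436 -0.0273]
(142, 275) [ 0.0106 -0.0442 -0.036 ]
[[-0.0089 -0.0561 -0.0489]
 [ 0.0083 -0.0438 -0.0237]
 [ 0.0132 -0.0422 -0.0011]]
```

Request:
arm_command:
  plan: "0.0035 0 0.03 0;0 0 0.03 0;0 0 0.02 0;0 0 0.0095 0;0 0 0 0"

```text
clock: 10.3
tcp_pos: [0.4714, -0.1339, 0.0565]
orientation: [2.935, -1.121, -0.001]
contact_force: [-0.2, 0.3, 0.1]
grip_width: 0.0851
gripper_force: 0.0
```

Request:
arm_command:
  plan: "0 0 0 0;0 0 0 0;0 0 0 0;0 0 0 0"
  hand: 1
  grip_force: 60

```text
clock: 10.8
tcp_pos: [0.4718, -0.1337, 0.0573]
orientation: [-2.935, 1.12, -0.002]
contact_force: [-0.3, 0.2, 6.3]
grip_width: 0.0623
gripper_force: 64.0
```

Request:
arm_command:
  plan: "0 0 -0.01 0;0 0 -0.015 0;0 0 -0.025 0;0 0 -0.03 0;0 0 -0.03 0;0 0 -0.03 0;0 0 0 0"

```text
clock: 11.68
tcp_pos: [0.4722, -0.1338, 0.1987]
orientation: [-2.934, 1.119, -0.006]
contact_force: [0.2, 0.0, -1.1]
grip_width: 0.0623
gripper_force: 65.7
```

```bash
cat >> h.py <<'E'
def fit(n,lo,hi,c0=0,c1=512,png=None):
    im,P,q=orange(n,lo,hi,c0,c1); o=r.get_obs()
    M=R.from_rotvec(o['orientation']).as_matrix()
    c=np.median(q,0); k=np.linalg.norm(q-c,axis=1)<.13; q=q[k]; c=q.mean(0); vt=np.linalg.svd(q-c,full_matrices=False)[2]
    a=vt[0]*np.sign(vt[0,2]+1e-9); T=(q-o['tcp_pos'])@M; s=(q-c)@vt[0]
    print(n,len(q),'c',c.round(4),'long',a.round(3),'n',vt[2].round(3),'ext',np.percentile(s,[1,99]).round(4),'tool',np.percentile(T,[1,99],0).round(4).tolist())
    print(' ends',(c+np.percentile(s,1)*vt[0]).round(4),(c+np.percentile(s,99)*vt[0]).round(4))
    if png: save(png,im)
E
python3 - <<'E'
from h import *
go([.4846,.03,.2],87)
fit('wrist',.1,.3,100,420,'w4'); fit('top',.1,.3,250,450)
E
```

```text
t 11.68 tcp [ 0.4722 -0.1338  0.1987] head -41.77 shift [-0.0999 -0.1304 -0.0013] tilt [ 0.004 -0.    -1.   ] F [ 0.2  0.  -1.1] w 0.0623 q [-0.84  0.65  1.42  2.09 -0.76  1.07 -1.35]
turn -128.77
wrist 13902 c [ 0.5133 -0.1672  0.204 ] long [-0.784  0.621  0.003] n [-0.001  0.004 -1.   ] ext [-0.0654  0.0756] tool [[-0.0214, -0.0315, -0.0082], [0.1186, 0.0317, -0.005]]
 ends [ 0.5645 -0.2078  0.2038] [ 0.454  -0.1203  0.2043]
top 416 c [ 0.5323 -0.1733  0.2041] long [-0.626  0.779  0.036] n [ 0.015  0.059 -0.998] ext [-0.0558  0.096 ] tool [[-0.0235, -0.0355, -0.0601], [0.1234, 0.0279, -0.0025]]
 ends [ 0.5673 -0.2167  0.2021] [ 0.4722 -0.0985  0.2076]
```

Request:
arm_command:
  plan: "0 0 0 -5;0 0 0 -10;0 0 0 -10.5;0 0 0 -10.5;0 0 0 -10.5;0 0 0 -10.5"

```text
clock: 12.52
tcp_pos: [0.4704, -0.1331, 0.1956]
orientation: [-3.112, -0.425, 0.003]
contact_force: [0.5, -0.4, -1.1]
grip_width: 0.0623
gripper_force: 65.7
```

```bash
python3 - <<'E'
from h import *
go([.482,.009,.12],87)
E
```

```text
t 12.53 tcp [ 0.4704 -0.1331  0.1956] head 15.56 shift [ 0.0494 -0.1337  0.0756] tilt [-0.002  0.    -1.   ] F [ 0.5 -0.4 -1.1] w 0.0623 q [-0.76  0.44  1.17  2.09 -0.51  0.94 -0.6 ]
turn -71.44
```

Request:
arm_command:
  plan: "0.0099 -0.0267 0 0;0.0099 -0.0267 0 0;0.0099 -0.0267 0 0;0.0099 -0.0267 0 0;0.0099 -0.0267 0 -10.2;0 0 0.01 -10.2;0 0 0.01 -10.2;0 0 0.01 -10.2;0 0 0.01 -10.2;0 0 0.01 -10.2;0 0 0.01 -10.2;0 0 0 0"

```text
clock: 14.02
tcp_pos: [0.4827, 0.0081, 0.1354]
orientation: [-2.287, -2.151, 0.004]
contact_force: [-0.4, -0.5, -0.9]
grip_width: 0.0619
gripper_force: 65.7
```

```bash
python3 - <<'E'
from h import *
go([.482,.009,.1085],87)
fit('wrist',.08,.3,100,420,'w5')
E
```

```text
t 14.03 tcp [0.4827 0.0081 0.1354] head 86.51 shift [ 0.0009 -0.0006  0.0269] tilt [-0.003 -0.    -1.   ] F [-0.4 -0.5 -0.9] w 0.0619 q [-0.76  0.4   0.76  2.14 -0.4   0.75  0.2 ]
turn -0.49
wrist 9355 c [0.4949 0.0798 0.1404] long [-0.061 -0.998  0.004] n [-0.003 -0.004 -1.   ] ext [-0.0956  0.045 ] tool [[-0.0233, -0.031, -0.0062], [0.1173, 0.0325, -0.0029]]
 ends [ 0.4891 -0.0156  0.1409] [0.4977 0.1247 0.1403]
```

View pics/w5.png

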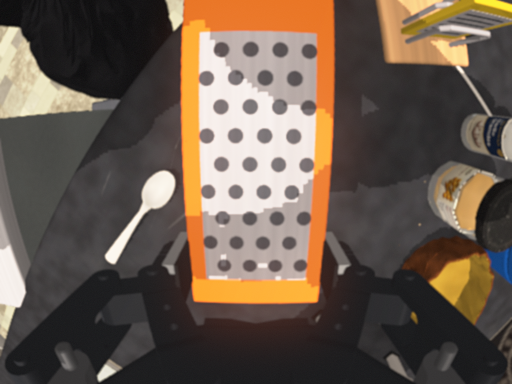

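The wrist view shows the insert level between the fingers, grating face up, far end at the top (row ~30). The rest is hidden below it and the bystanders are clear. Lowering onto the board edge so it pivots.

Request:
arm_command:
  plan: "0.001 0 0.02 -0.5;0 0 0.018 0;0 0 0.006 0;0 0 0 0"
  grip_force: 30

```text
clock: 14.58
tcp_pos: [0.4839, 0.0092, 0.0923]
orientation: [-2.277, -2.164, 0.002]
contact_force: [0.1, 0.2, -1.5]
grip_width: 0.0622
gripper_force: 65.7
```

Request:
arm_command:
  plan: "0 0 0.006 0;0 0 0.004 0;0.0005 0 0.005 0;0.0005 0 0.005 0;0.0007 0 0.005 0;0 0 0 0"

```text
clock: 15.32
tcp_pos: [0.4848, 0.0104, 0.0677]
orientation: [2.277, 2.163, 0.001]
contact_force: [0.7, -2.7, 3.4]
grip_width: 0.0621
gripper_force: 67.1
```

```bash
python3 - <<'E'
from h import *
go([.4824,.0107,.0628],87)
fit('wrist',.03,.3,130,400)
E
```

```text
t 15.32 tcp [0.4848 0.0104 0.0677] head 87.06 shift [ 0.0002 -0.0025  0.0049] tilt [ 0.001 -0.001 -1.   ] F [ 0.7 -2.7  3.4] w 0.0621 q [-0.66  0.51  0.64  2.17 -0.53  0.61  0.32]
turn 0.06
wrist 14108 c [0.4901 0.0657 0.0851] long [0.081 0.975 0.205] n [-0.009 -0.205  0.979] ext [-0.0794  0.0541] tool [[-0.0222, -0.0305, -0.0291], [0.1083, 0.0326, -0.0007]]
 ends [ 0.4837 -0.0118  0.0688] [0.4945 0.1185 0.0962]
```

Request:
arm_command:
  plan: "0.0004 -0.001 0.004 0;0.001 -0.001 0.0045 0;0.0013 0 0.0045 0;0.0017 0 0.0045 0;0.002 0 0.005 0;0.002 0 0.0035 0;0.002 0 0.0035 0;0.003 0 0.0035 0;0 0 0 0"

```text
clock: 16.5
tcp_pos: [0.4825, 0.0242, 0.0341]
orientation: [2.277, 2.165, -0.002]
contact_force: [2.0, -5.3, 2.6]
grip_width: 0.0618
gripper_force: 73.7
```

```bash
python3 - <<'E'
from h import *
go([.483,.028,.0297],87)
fit('wrist',.01,.3,130,400)
E
```

```text
t 16.5 tcp [0.4825 0.0242 0.0341] head 87.11 shift [0.0038 0.0003 0.0044] tilt [-0.001 -0.001 -1.   ] F [ 2.  -5.3  2.6] w 0.0618 q [-0.63  0.57  0.57  2.19 -0.6   0.54  0.34]
turn 0.11
wrist 7771 c [0.4883 0.0668 0.0787] long [0.236 0.716 0.657] n [-0.032 -0.67   0.742] ext [-0.0778  0.0464] tool [[-0.0143, -0.03, -0.0733], [0.0744, 0.0326, 0.0071]]
 ends [0.47   0.0111 0.0276] [0.4992 0.1001 0.1093]
```

Request:
arm_command:
  plan: "0.002 0 0.002 0;0.0015 0 0.0015 0;0 0 0 0"

```text
clock: 16.92
tcp_pos: [0.4827, 0.0262, 0.0312]
orientation: [2.278, 2.162, -0.002]
contact_force: [-0.1, -8.0, 10.2]
grip_width: 0.062
gripper_force: 75.6
```

Request:
arm_command:
  plan: "0 0 0 0;0 0 0 0;0 0 0 0;0 0 0 0"
  hand: -1

```text
clock: 17.42
tcp_pos: [0.4828, 0.0284, 0.0309]
orientation: [-2.275, -2.165, 0.0]
contact_force: [0.3, 0.5, 0.1]
grip_width: 0.0851
gripper_force: 0.0
```

```bash
python3 - <<'E'
from h import *
go([.483,.028,.0297],87)
fit('wrist',.01,.3,130,400)
E
```

```text
t 17.43 tcp [0.4828 0.0284 0.0309] head 87.16 shift [-0.0004  0.0002  0.0012] tilt [-0.001  0.    -1.   ] F [0.3 0.5 0.1] w 0.0851 q [-0.63  0.58  0.56  2.19 -0.61  0.54  0.34]
turn 0.16
wrist 8151 c [0.489  0.0736 0.0848] long [0.144 0.696 0.704] n [-0.039 -0.706  0.707] ext [-0.0935  0.033 ] tool [[-0.0206, -0.0307, -0.0763], [0.0682, 0.0315, 0.0123]]
 ends [0.4755 0.0085 0.0191] [0.4937 0.0966 0.1081]
```

Request:
arm_command:
  plan: "0 0 -0.015 0;0 0 -0.03 0;0 0 -0.04 0;0 0 -0.04 0;0 0 -0.02 0;0 0 0 0"

```text
clock: 18.23
tcp_pos: [0.484, 0.0282, 0.1779]
orientation: [2.276, 2.164, 0.006]
contact_force: [0.6, 0.6, -0.7]
grip_width: 0.0853
gripper_force: 0.0
```

```bash
python3 - <<'E'
from h import *
go([.487,.097,.097],87)
fit('wrist',.01,.16,130,400,'w6'); fit('top',.01,.16,200,300);fit('scene',.01,.16,150,280)
E
```

```text
t 18.23 tcp [0.484  0.0282 0.1779] head 87.12 shift [ 0.0687 -0.0007  0.0811] tilt [ 0.003  0.002 -1.   ] F [ 0.6  0.6 -0.7] w 0.0853 q [-0.87  0.33  0.83  2.11 -0.33  0.83  0.11]
turn 0.12
wrist 4596 c [0.4866 0.0875 0.0981] long [0.034 0.709 0.704] n [-0.038 -0.703  0.71 ] ext [-0.1099  0.0337] tool [[-0.0184, -0.0315, 0.0551], [0.0859, 0.0314, 0.1565]]
 ends [0.4828 0.0096 0.0206] [0.4877 0.1114 0.1218]
top 252 c [0.4884 0.1047 0.1139] long [-0.987  0.141  0.077] n [-0.043 -0.694  0.718] ext [-0.0328  0.0323] tool [[0.0567, -0.0302, 0.0515], [0.0873, 0.0323, 0.082]]
 ends [0.5208 0.1    0.1114] [0.4565 0.1092 0.1164]
scene 418 c [0.4764 0.0519 0.0615] long [-0.136  0.706  0.695] n [-0.041 -0.705  0.708] ext [-0.0655  0.086 ] tool [[-0.021, -0.0327, 0.0532], [0.0853, 0.0323, 0.1591]]
 ends [0.4853 0.0057 0.016 ] [0.4647 0.1126 0.1213]
```

View pics/w6.png

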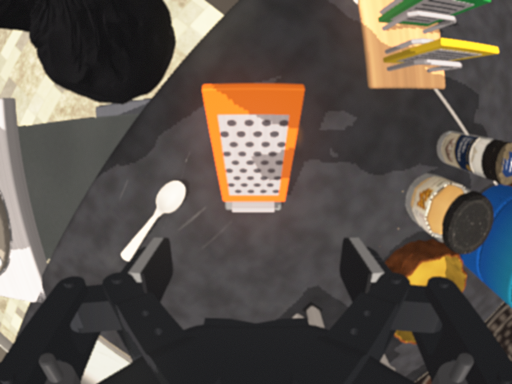

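The insert lies flat on the grey rest, its foot in the lip at (255,205) and its top edge at row 85, free. Next I'll grip it near the top by the sides and swing it upright about the lip.

Request:
arm_command:
  plan: "0.024 0 0 0;0.024 0 0 0;0.024 -0.0005 0.01 0;0 0 0.025 0;0 0 0.025 0;0 0 0.0165 0;0 0 0 0;0 0 0 0"

```text
clock: 19.38
tcp_pos: [0.4866, 0.0998, 0.0999]
orientation: [2.277, 2.164, 0.001]
contact_force: [0.0, 0.9, -0.3]
grip_width: 0.0854
gripper_force: 0.0
```

Request:
arm_command:
  plan: "0 0 0 0;0 0 0 0;0 0 0 0;0 0 0 0"
  hand: 1
  grip_force: 30

```text
clock: 19.88
tcp_pos: [0.4867, 0.1002, 0.1003]
orientation: [2.276, 2.165, 0.002]
contact_force: [-1.3, 0.5, 7.5]
grip_width: 0.0628
gripper_force: 32.2
```

```bash
python3 - <<'E'
from h import *
go([.487,.100,.101],87)
fit('wrist',.01,.16,130,400)
E
```

```text
t 19.88 tcp [0.4867 0.1002 0.1003] head 87.13 shift [-0.0002  0.0003 -0.0007] tilt [ 0.001  0.001 -1.   ] F [-1.3  0.5  7.5] w 0.0628 q [-0.88  0.48  0.7   2.13 -0.48  0.69  0.09]
turn 0.13
wrist 3974 c [0.4879 0.1055 0.1145] long [-0.997  0.077  0.024] n [-0.034 -0.676  0.736] ext [-0.0313  0.032 ] tool [[-0.0581, -0.0305, -0.0214], [0.0144, 0.0322, 0.0469]]
 ends [0.4568 0.108  0.1153] [0.5198 0.1031 0.1137]
```

Request:
arm_command:
  plan: "-0.005 0 -0.0043 0;-0.0052 0 -0.0044 0;-0.0055 0 -0.0039 0;-0.0055 0 -0.0038 0;-0.006 0 -0.0033 0;-0.006 0 -0.0032 0;0 0 0 0"

```text
clock: 20.8
tcp_pos: [0.4846, 0.0662, 0.1228]
orientation: [2.278, 2.164, 0.001]
contact_force: [-0.3, 3.8, 3.5]
grip_width: 0.0634
gripper_force: 34.1
```

```bash
python3 - <<'E'
from h import *
go([.484,.0155,.136],87)
fit('wrist',.01,.2,130,400);fit('scene',.01,.2,150,280)
E
```

```text
t 20.8 tcp [0.4846 0.0662 0.1228] head 87.06 shift [-0.0507  0.002  -0.0132] tilt [ 0.  0. -1.] F [-0.3  3.8  3.5] w 0.0634 q [-0.86  0.43  0.74  2.14 -0.44  0.73  0.12]
turn 0.06
wrist 2136 c [0.4863 0.0779 0.1454] long [ 0.999 -0.048  0.   ] n [-0.036 -0.747  0.664] ext [-0.0317  0.0312] tool [[0.0053, -0.0306, -0.025], [0.0142, 0.0324, -0.0136]]
 ends [0.4546 0.0794 0.1454] [0.5175 0.0764 0.1455]
scene 549 c [0.4824 0.0423 0.0852] long [0.145 0.451 0.881] n [ 0.011  0.89  -0.457] ext [-0.0842  0.0772] tool [[-0.0603, -0.0329, -0.0557], [0.0122, 0.0321, 0.1053]]
 ends [0.4946 0.0802 0.1594] [0.4712 0.0075 0.0173]
```

Request:
arm_command:
  plan: "-0.0062 0 -0.0027 0;-0.0062 0 -0.0026 0;-0.0064 0 -0.002 0;-0.0065 0 -0.002 0;-0.0066 0 -0.0013 0;-0.0066 0 -0.0012 0;-0.0067 0 -0.0006 0;-0.0067 0 -0.0006 0;0 0 0 0"

```text
clock: 22.02
tcp_pos: [0.482, 0.0136, 0.1357]
orientation: [2.278, 2.163, 0.0]
contact_force: [-0.0, 2.1, 6.7]
grip_width: 0.0631
gripper_force: 40.4
```

```bash
python3 - <<'E'
from h import *
go([.484,.011,.136],87)
fit('scene',.01,.2,150,280)
E
```

```text
t 22.02 tcp [0.482  0.0136 0.1357] head 87.03 shift [-0.0025  0.0021 -0.0002] tilt [ 0.001 -0.001 -1.   ] F [-0.   2.1  6.7] w 0.0631 q [-0.78  0.4   0.77  2.15 -0.4   0.75  0.2 ]
turn 0.03
scene 327 c [0.4805 0.0131 0.089 ] long [0.146 0.081 0.986] n [-0.041 -0.995  0.087] ext [-0.0955  0.0705] tool [[-0.0106, -0.0331, -0.055], [0.0102, 0.0314, 0.1157]]
 ends [0.4944 0.0208 0.1832] [0.4702 0.0075 0.0195]
```

Request:
arm_command:
  plan: "-0.005 0 0 0;-0.004 0 0 0;-0.002 0 0 0;0 0 0 0"

```text
clock: 22.58
tcp_pos: [0.4814, 0.003, 0.1358]
orientation: [2.277, 2.163, 0.0]
contact_force: [-0.2, 1.7, 7.8]
grip_width: 0.0632
gripper_force: 41.5
```

```bash
python3 - <<'E'
from h import *
go([.484,.011,.136],87)
fit('scene',.01,.2,150,280)
E
```

```text
t 22.57 tcp [0.4814 0.003  0.1358] head 87.06 shift [ 0.0082  0.0021 -0.0002] tilt [ 0. -0. -1.] F [-0.2  1.7  7.8] w 0.0632 q [-0.76  0.39  0.77  2.15 -0.4   0.75  0.22]
turn 0.06
scene 280 c [0.4801 0.0079 0.0881] long [0.18  0.009 0.984] n [ 0.051  0.999 -0.018] ext [-0.0885  0.0705] tool [[-0.009, -0.0332, -0.0471], [0.0103, 0.0313, 0.1156]]
 ends [0.4961 0.0086 0.1752] [0.4675 0.0073 0.0187]
```

Request:
arm_command:
  plan: "0 0 -0.01 0;0 0 -0.02 0;0 0 -0.03 0;0 0 -0.03 0;0 0 -0.025 0;0.03 0.0046 0 0;0.03 0.0046 0 0;0.03 0.0046 0 0;0.03 0.0046 0 0;0.03 0.0046 0 0;0.03 0.0046 0 0;0.03 0.0046 0 0;0.03 0.0045 0 0;0 0 0 -6;0 0 0 0"
  grip_force: 60

```text
clock: 24.5
tcp_pos: [0.5302, 0.2426, 0.2502]
orientation: [2.16, 2.281, -0.001]
contact_force: [-0.7, -0.5, -1.6]
grip_width: 0.0629
gripper_force: 65.9
```

```bash
python3 - <<'E'
from h import *
go([.651,.242,.25],93)
fit('scene',.1,.3,60,330)
im,P=cloud('wrist'); np.savez('w7',im=im,P=P)
a,_=cloud('scene'); save('m7',np.vstack([im[:, :],a[60:260]]))
E
```

```text
t 24.5 tcp [0.5302 0.2426 0.2502] head 93.11 shift [-0.0071  0.1206  0.0002] tilt [-0.    -0.001 -1.   ] F [-0.7 -0.5 -1.6] w 0.0629 q [-1.12  0.39  0.76  1.81 -0.31  1.06 -0.19]
turn 0.11
scene 414 c [0.5293 0.2472 0.2123] long [0.17  0.045 0.984] n [-0.048  0.998 -0.037] ext [-0.0719  0.0788] tool [[0.0007, -0.0331, -0.0308], [0.0115, 0.0316, 0.1158]]
 ends [0.5415 0.2505 0.2831] [0.5159 0.2437 0.1347]
```

View pics/m7.png

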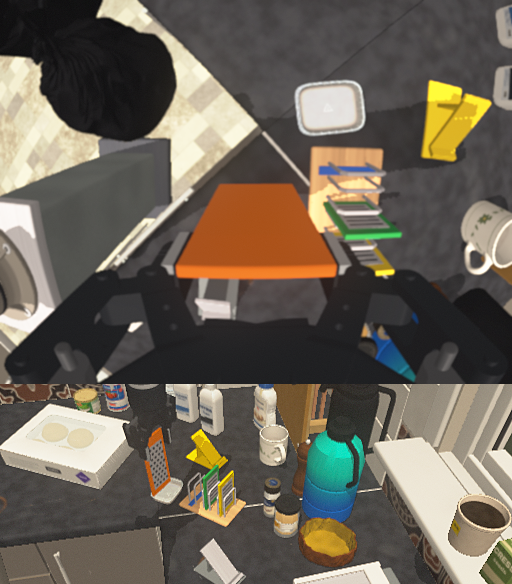

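Wrist view: the insert hangs upright, back face towards the camera. The rack is to its right, with the blue pad and the free slot's hoops at (345,165–185), green at (360,220), yellow at (375,260) and the tub at (330,108), all undisturbed. Next I'll measure the slot's hoops.

```bash
python3 - <<'E'
from h import *
def rack(n,P,im):
    hsv=cv2.cvtColor(im,cv2.COLOR_RGB2HSV); H,S,V=[hsv[...,i].astype(int) for i in range(3)]
    x,y,z=P[...,0],P[...,1],P[...,2]
    b=(x>.59)&(x<.72)&(y>.11)&(y<.285)
    m=b&(S<60)&(z>.066)&(z<.086)
    q=P[m]; h,e=np.histogram(q[:,1],np.arange(.21,.27,.004)); print(n,'hoops',len(q),dict(zip(e.round(3),h)))
    k=b&(y>.215)&(z>.066)&(z<.086)&(S<60); q=P[k]
    for lo,hi in((.215,.241),(.243,.275)):
        s=q[(q[:,1]>lo)&(q[:,1]<hi)]
        if len(s)>4: p=np.polyfit(s[:,0]-.651,s[:,1],1) if np.ptp(s[:,0])>.02 else None; print('  ',lo,len(s),'y med',np.median(s[:,1]).round(4),'x',np.ptp(s[:,0]).round(3),s[:,0].min().round(4),s[:,0].max().round(4),'fit',p)
    for t,mm in(('blue',b&(H>95)&(H<130)&(S>100)&(z<.02)),('green',b&(H>45)&(H<85)&(S>110)&(z>.11)&(z<.125)),('yellow',b&(H>22)&(H<32)&(S>150)&(z>.11)&(z<.125)),('tray',b&(abs(z-.008)<.005)&(H>8)&(H<22)&(S>70))):
        s=P[mm]
        if len(s)>4: print('  ',t,len(s),np.median(s,0).round(4),[np.round(v,4) for v in cv2.minAreaRect(s[:,:2].astype(np.float32))])
for f in('w7','top'):
    D=np.load(f+'.npz'); rack(f,D['P'],D['im'])
D=np.load('scene.npz'); rack('scene',D['P'],D['im'])
E
```

```text
w7 hoops 1074 {np.float64(0.21): np.int64(0), np.float64(0.214): np.int64(0), np.float64(0.218): np.int64(0), np.float64(0.222): np.int64(0), np.float64(0.226): np.int64(16), np.float64(0.23): np.int64(116), np.float64(0.234): np.int64(19), np.float64(0.238): np.int64(0), np.float64(0.242): np.int64(0), np.float64(0.246): np.int64(47), np.float64(0.25): np.int64(130), np.float64(0.254): np.int64(8), np.float64(0.258): np.int64(0), np.float64(0.262): np.int64(0), np.float64(0.266): np.int64(0)}
   0.215 151 y med 0.2318 x 0.056 0.6244 0.6805 fit [0.06787761 0.23196934]
   0.243 185 y med 0.2513 x 0.056 0.6223 0.6782 fit [0.06234391 0.2513706 ]
   blue 224 [0.6444 0.2432 0.0103] [array([0.6504, 0.2421]), array([0.0739, 0.0085]), np.float64(3.9179)]
   green 445 [0.652  0.1978 0.1167] [array([0.6534, 0.1968]), array([0.0635, 0.0069]), np.float64(2.1635)]
   yellow 108 [0.6769 0.154  0.117 ] [array([0.6764, 0.1529]), array([0.0223, 0.0066]), np.float64(2.7193)]
   tray 2424 [0.6425 0.2481 0.0072] [array([0.6528, 0.2123]), array([0.1006, 0.118 ]), np.float64(2.9739)]
top hoops 235 {np.flo
[... 1416 characters left out ...]
np.float64(0.254): np.int64(2), np.float64(0.258): np.int64(0), np.float64(0.262): np.int64(0), np.float64(0.266): np.int64(0)}
   0.215 28 y med 0.2316 x 0.05 0.6221 0.6723 fit [0.059964   0.23222882]
   0.243 38 y med 0.2506 x 0.052 0.6238 0.6762 fit [0.0349086  0.25084072]
   blue 49 [0.6426 0.2423 0.0119] [array([0.6395, 0.2428]), array([0.0558, 0.012 ]), np.float64(4.4978)]
   green 77 [0.6479 0.195  0.117 ] [array([0.6509, 0.197 ]), array([0.0615, 0.0087]), np.float64(1.4107)]
   yellow 83 [0.655  0.1506 0.117 ] [array([0.6634, 0.1582]), array([0.0795, 0.0374]), np.float64(36.457)]
   tray 704 [0.6351 0.1723 0.0082] [array([0.6519, 0.1966]), array([0.1024, 0.1495]), np.float64(2.7812)]
```

Request:
arm_command:
  plan: "-0.0032 0.025 0 0;-0.0031 0.03 0 0;-0.0032 0.03 0 0;-0.0031 0.025 0 0;0 0.0103 0.01 0;0 0 0.01 0;0 0 0 0"

```text
clock: 25.52
tcp_pos: [0.6491, 0.236, 0.2288]
orientation: [-2.159, -2.28, 0.004]
contact_force: [-0.1, 0.4, -1.4]
grip_width: 0.0627
gripper_force: 66.2
```

```bash
python3 - <<'E'
from h import *
go([.651,.2365,.132],93)
fit('scene',.1,.3,60,330)
im,P=cloud('scene'); save('m8',cv2.resize(im[90:210,150:260],(660,720))[:600])
E
```

```text
t 25.52 tcp [0.6491 0.236  0.2288] head 93.13 shift [0.0004 0.0023 0.0968] tilt [-0.003 -0.001 -1.   ] F [-0.1  0.4 -1.4] w 0.0627 q [-0.9   0.61  0.71  1.56 -0.42  1.13 -0.04]
turn 0.13
scene 327 c [0.6461 0.2403 0.1851] long [0.175 0.04  0.984] n [-0.052  0.998 -0.031] ext [-0.0783  0.0752] tool [[-0.0002, -0.0342, -0.0303], [0.01, 0.031, 0.1185]]
 ends [0.6599 0.2434 0.2621] [0.633  0.2373 0.1112]
```

Request:
arm_command:
  plan: "-0.0003 0.002 0.008 0;0 0 0.012 0;0 0 0.012 0;0 0 0.012 0;0 0 0.012 0;0 0 0.012 0;0 0 0.01 0;0 0 0.008 0;0 0 0 0"

```text
clock: 26.75
tcp_pos: [0.6525, 0.2356, 0.1438]
orientation: [-2.16, -2.281, 0.002]
contact_force: [0.1, -0.1, -1.8]
grip_width: 0.0629
gripper_force: 66.2
```

```bash
python3 - <<'E'
from h import *
go([.651,.2365,.132],93)
fit('scene',.02,.3,60,330,'m9')
E
```

```text
t 26.75 tcp [0.6525 0.2356 0.1438] head 93.12 shift [ 0.001  -0.0014  0.0118] tilt [-0.001 -0.    -1.   ] F [ 0.1 -0.1 -1.8] w 0.0629 q [-0.86  0.69  0.65  1.62 -0.48  0.99  0.  ]
turn 0.12
scene 226 c [0.6478 0.2402 0.1131] long [0.274 0.037 0.961] n [-0.066  0.998 -0.02 ] ext [-0.0691  0.0839] tool [[-0.0091, -0.034, -0.0436], [0.0117, 0.031, 0.1134]]
 ends [0.6667 0.2428 0.1795] [0.6248 0.237  0.0324]
```

No contact force, and it is centred in the slot. Going down the last stretch to touch.

Request:
arm_command:
  plan: "0 0 0.005 0;0 0 0.003 0;0 0 0.002 0;0 0 0.001 0;0 0 0 0"

```text
clock: 27.42
tcp_pos: [0.6528, 0.2356, 0.1334]
orientation: [-2.16, -2.281, 0.0]
contact_force: [0.7, -0.1, -1.4]
grip_width: 0.0624
gripper_force: 66.2
```

Request:
arm_command:
  plan: "0 0 0.001 0;0 0 0.001 0;0 0 0 0"

```text
clock: 27.8
tcp_pos: [0.6528, 0.2356, 0.1314]
orientation: [-2.16, -2.281, 0.0]
contact_force: [-0.1, 0.0, -1.2]
grip_width: 0.0629
gripper_force: 66.2
```

Request:
arm_command:
  plan: "0 0 0.001 0;0 0 0.001 0;0 0 0 0"

```text
clock: 28.18
tcp_pos: [0.653, 0.2357, 0.1311]
orientation: [-2.16, -2.281, -0.001]
contact_force: [-3.7, -0.6, 8.6]
grip_width: 0.0626
gripper_force: 67.1
```

Request:
arm_command:
  plan: "0 0 -0.001 0;0 0 0 0;0 0 0 0;0 0 0 0"
  hand: -1

```text
clock: 28.68
tcp_pos: [0.6528, 0.2356, 0.1303]
orientation: [-2.16, -2.281, 0.0]
contact_force: [-0.3, -0.3, 0.3]
grip_width: 0.0851
gripper_force: 0.0
```

Request:
arm_command:
  plan: "0 0 -0.01 0;0 0 -0.02 0;0 0 -0.03 0;0 0 -0.04 0;0 0 -0.03 0;0 0 0 0;0 0 0 0"

```text
clock: 29.55
tcp_pos: [0.6526, 0.2357, 0.2607]
orientation: [-2.16, -2.281, -0.0]
contact_force: [-0.1, -0.0, -0.5]
grip_width: 0.0853
gripper_force: 0.0
```

```bash
python3 - <<'E'
from h import *
go([.651,.2365,.132],93)
fit('scene',.02,.2,60,330)
im,P=cloud('scene'); save('m10',cv2.resize(im[80:280,100:350],(750,600)))
E
```

```text
t 29.55 tcp [0.6526 0.2357 0.2607] head 93.13 shift [ 0.0008 -0.0015  0.1287] tilt [-0.  0. -1.] F [-0.1 -0.  -0.5] w 0.0853 q [-0.9   0.58  0.72  1.52 -0.4   1.19 -0.06]
turn 0.13
scene 327 c [0.6429 0.2491 0.1185] long [0.206 0.125 0.971] n [ 0.038 -0.992  0.119] ext [-0.0484  0.0958] tool [[0.0013, -0.0324, 0.0971], [0.023, 0.0319, 0.2383]]
 ends [0.6529 0.2552 0.1655] [0.6232 0.2372 0.0255]
```

View pics/m10.png

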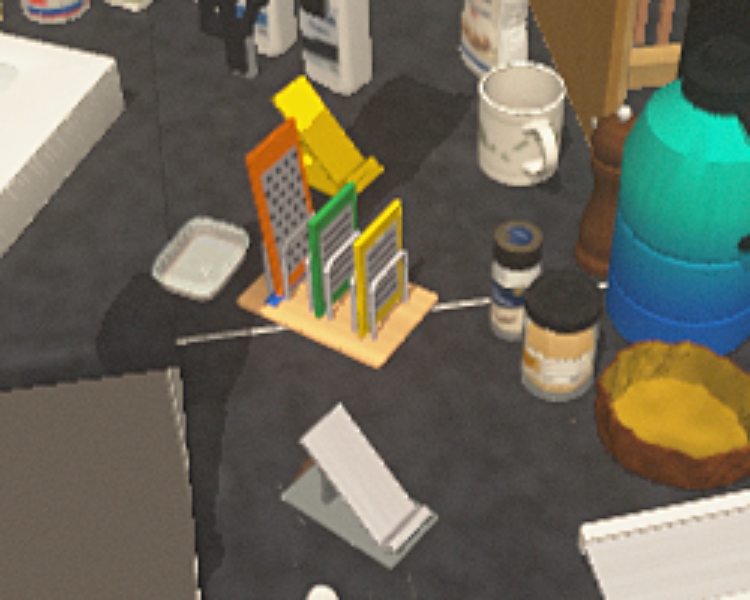

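The insert stands in the free slot on the blue pad (crop 280,210), leaning about 7° against the rear hoop, which is within limits. The bystanders have not moved and the gripper is clear.

```bash
python3 -c "
from h import *
print(ticket.hand_in())"
```

```text
the job is handed in; nothing more can be done
None
```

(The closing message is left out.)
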